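Fetch the relay from the blocked drawer and seat it in the tester

TASK

The green bottle and the yellow tip-cleaner tub stand in front of the little clear parts drawer: set both aside, upright, on the blue mat. Then pull the drawer open, take out the blue relay and seat it fully down in the nest of the relay tester, leaving the red connector in the drawer. Shut the drawer fully and stand each thing back upright in its own dish: the yellow tub in the white dish, the green bottle in the black dish.

Things in the scene. Friction and masses are not known exactly. Their poses are not given: they have to be found in the camera images.
- wool_tub: Round yellow tub of brass wool for cleaning soldering tips, 44 mm across at its widest, 16 mm up, a little narrower above and below, 25 mm high, 0.04 to 0.09 kg. It starts standing in the white dish. Origin: centre of its underside; z up.
- cleaner_bottle: Clear round bottle with green liquid and a white cap, 36 mm across, 82 mm high (straight sides up to 50 mm, then in to the cap, 21 mm across and 16 mm high). It starts standing in the black dish. Origin: centre of its underside; z up. 0.06 to 0.13 kg.
- relay: Blue box-shaped relay on a black base: 24 mm along its x, 30 mm along its y, 24 mm high (the case that fingers meet is 22 by 28 mm), 0.03 kg. It starts standing in the middle part of the drawer, its underside on the drawer floor 21 mm above the bench, turned up to 0.2 rad from the drawer's own axes. Origin: centre of its underside; z up.
- connector: Small red connector, 10 x 30 x 9 mm, lying at the back of the drawer; it is to stay in the drawer. Origin: centre of its underside.
- dish_white: White ceramic drip dish in front of the drawer, fixed to the bench: 74 mm across outside, 66 mm inside, rim 7 mm high, flat floor 3 mm above the bench. It catches crumbs; the yellow tub belongs in it. Origin: its centre at bench height.
- dish_black: Black plastic drip dish beside the white one, same size and also fixed (74 mm outside, 66 mm inside, rim 7 mm, floor 3 mm up). The green cleaner bottle belongs in it. Origin: its centre at bench height.
- blue_mat: Blue silicone solder mat fixed flat on the bench, 150 mm along its x, 110 mm along its y, 3 mm thick; the free side area for the bottle and the tub. It lies to the left or the right of the drawer, the relay tester on the other side. Origin: its centre at bench height; z up.
- nest (a point): Centre of the nest's floor on the relay tester (grey box 100 x 120 x 24 mm, fixed). The floor is 24 mm above the bench; black walls rise 10 mm more and flare from 28 (x) by 34 mm (y) at the floor to 36 by 42 mm at the mouth, outside 52 by 58 mm. The relay, its 30 mm side along the nest's y, either way round, slides home when let go. z up.
- drawer_handle (a point): Middle of the drawer's steel bar handle: bar 8 mm thick, 60 mm long along its y, 44 mm above the bench, 32 mm clear of the drawer's face. -x is the way the drawer opens, towards the robot. The clear acrylic box round the drawer is fixed: 160 mm wide, 140 mm deep, 66 mm high, its front edge 42 mm behind the bar when shut.
- drawer (a joint): Opening of the drawer in m: 0 shut, 0.1 fully open; starts 0 to 8 mm open, slides with 1 to 2 N, stays where it is left. Its floor is 21 mm and its walls 50 mm above the bench, inside 142 mm wide and 128 mm deep. Open, it passes above the dishes, over the places where bottle and tub stood.

How it is judged:
By the outcome, as a careful person would: the job done as asked, in the order asked, and still so for the second after the job is handed in, with the robot touching nothing.
It also fails if it takes over 125 s, if anything falls off the work surface, if the arm or the gripper's body presses on something with over 40 N, if the wrist force passes 120 N, or if a joint passes its speed limit or range.

ROBOT

A 7-joint arm with a two-finger parallel gripper is mounted at the origin on a cart in front of the work surface, level with it; the furniture and walls round the work are solid. World frame = base frame: x ahead of the robot, y to its left, z up, the work surface at z = 0. Lengths are in m, angles in rad, forces in N, time in s.
With the tool pointing down it reaches from about 0.425 to 0.95 m from the base axis. Payload 4.7 kg.
Tool frame: the origin (TCP) lies on the centre line of the jaws, within the pads' length; the fingertips stand robot.nose_length ahead of it and the grasp point (between the pads) lies 8 mm behind it (robot.nose_length is the distance from the TCP to the fingertips, in m); z points along the fingers, y is the line along which they close (so a half turn about z gives the same grasp; the last joint's range is limited). The gripper opens to 85 mm and grips with 20 to 120 N. Pads are 22 mm wide; open, the fingers measure 114 mm over their backs; the gripper's body (76 mm by 85 mm) begins 54 mm behind the grasp point. The pads swing forward as they close: fully open they stand 13 mm farther back than shut.
Start: joints at [1.204, 0.469, -0.049, 1.532, 0.024, 1.141, -0.082], TCP at [0.224, -0.637, 0.21] pointing down, gripper open.
Joint ranges: [-2.59, 2.59], [-0.33, 1.99], [-1.39, 1.29], [0.1, 2.45], [-1.04, 4.18], [0.21, 1.99], [-2.66, 2.66]. Speed limits (rad/s): [2.57, 2.57, 3.14, 3.14, 3.14, 3.14, 3.14].

INTERFACE

Orientations are given as [roll, pitch, yaw] about the fixed x, y, z axes, in that order (R = Rz(yaw) Ry(pitch) Rx(roll)).
In Python, from plant import robot gives the robot as it stands. Calls block until the motion is done:
- robot.goto(position, orientation): joint-space move of the TCP to a pose.
- robot.move_straight(position, vel=0.15, attitude=None, contact_N=None): straight line of the TCP; attitude=None keeps the orientation; vel is the mean speed in m/s. With contact_N (N) it stops when the force on the tool has changed by that much, and returns True; else False.
- robot.move_joints(angles): joint-space move.
- robot.grip(opening, strength=None): opening from 0.0 (shut) to 1.0 (fully open); strength is the grip in N (None keeps the last); returns when the fingers have stopped.
- robot.sleep(seconds).
- robot.inverse_kinematics(position, orientation): joint angles nearest the present ones, or None.
- robot.sense(): the state.
- robot.grab_frame(name): name is "scene" or "top"; returns a dict with "image" (384x512x3 uint8, red, green, blue), "range_z" (384x512 float32, m along the optical axis (not along the pixel's ray), 0 where there is no reading), "fx", "fy", "cx", "cy" (pixels), "R" (3x3) and "t" (3): a world point X has camera coordinates R X + t. Camera axes: x right, y down, z forward; pixel columns grow to the right and rows downward; lengths in m; the calibration is good to about 2 mm. A picture is of the moment at which its call begins.
A pose or a line that the arm cannot do raises robot.IKError and nothing moves.
- robot.close_job(): hands the job in; it is judged then, once.
The state is a dict: "t": time; "joint_pos": joint angles; "joint_velocities": joint speeds; "effort": joint torques, N m; "tcp_pos": TCP position; "tcp_rot": TCP orientation; "wrist_force": force on the tool from outside, world axes, zero at the start; "torque": the same for the moment, N m; "opening": opening from 0.0 (shut) to 1.0 (fully open); "gripper_force": force on a finger pad.
Only numpy, scipy, OpenCV 4.12 (cv2) and the standard library are available. Lean on these libraries where they do the work, as an engineer would, in place of code of your own. Each camera call takes 0.05 s, during which the arm holds its last target. There are 200 camera calls.

## Working session

There is one attempt and no reset: what is moved stays moved. The work goes in short steps, each a Python script; the robot and the scene stay as the last script left them, time stands still between calls to the robot, and variables do not carry over. Pictures are saved under pics/ and viewed, at most 14 in all, crops included, and the job is handed in when it is done.

```bash
ls; mkdir -p pics
python3 - <<'E'
from plant import robot
import cv2,numpy as np
print(robot.nose_length, robot.sense())
for n in("scene","top"):
    f=robot.grab_frame(n); cv2.imwrite(f"pics/{n}0.png",f["image"][:,:,::-1]); np.savez(f"{n}0.npz",**f)
    print(n,f["fx"],f["cx"],f["cy"],f["R"].round(3).tolist(),(-f["R"].T@f["t"]).round(3))
E
```

```text
pics
0.011 {'t': 0.0, 'joint_pos': array([ 1.20408854,  0.46948122, -0.04859175,  1.53370833,  0.02411286,
        1.14100063, -0.08230625]), 'joint_velocities': array([ 2.93372020e-04, -4.04410585e-05,  1.02959219e-03, -3.39139059e-04,
       -1.86907331e-03,  2.06657729e-03,  4.01372915e-04]), 'effort': array([ 6.81858764e-04, -5.10304821e+01, -4.60899656e-02, -2.37706375e+01,
        1.07247639e-02,  7.43505807e-03, -3.95320640e-06]), 'tcp_pos': array([ 0.22350031, -0.636251  ,  0.20912855]), 'tcp_rot': array([-3.13958319e+00,  8.75229337e-05,  3.37836097e-01]), 'wrist_force': array([-0.19035811, -0.22146042,  0.11033525]), 'torque': array([-0.01126671, -0.01274444, -0.02356449]), 'gripper_force': 0.0, 'opening': 1.0023253727761368}
scene 359.58160866511156 254.57334400153152 185.80989172770413 [[-0.598, -0.801, 0.018], [-0.414, 0.29, -0.863], [0.686, -0.524, -0.505]] [0.007 0.441 0.486]
top 407.06354184816996 247.83560412095468 191.0859431077575 [[0.008, -1.0, 0.004], [-0.984, -0.008, -0.177], [0.177, -0.002, -0.984]] [4.350e-01 1.000e-03 1.007e+00]
```

View pics/scene0.png

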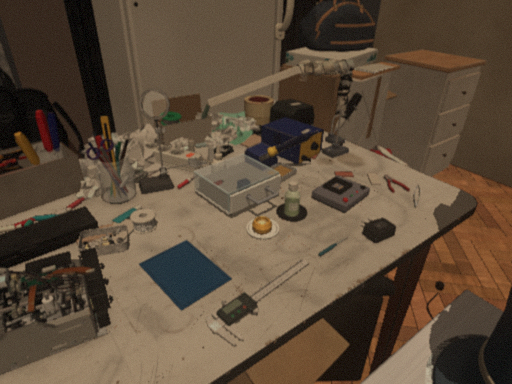

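View pics/top0.png

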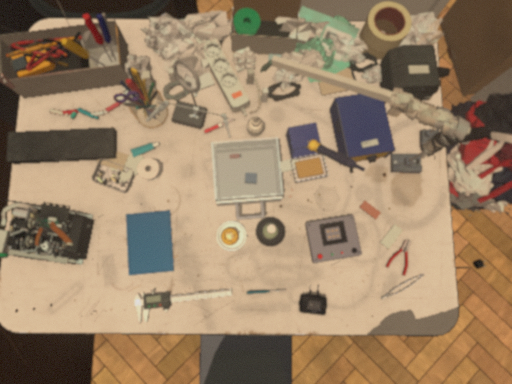

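Scene view: mat (185,273), white dish with tub (262,228), bottle (292,205), drawer (237,185), tester (340,193). Top view: mat (150,243), white dish (231,236), black dish (270,232), handle (252,210), relay (251,178), tester (333,238). I'll enlarge the top view's work area and measure by colour.

```bash
cat > h.py <<'E'
import numpy as np,cv2
def ray(f,px,z):
    px=np.atleast_2d(np.asarray(px,float)); z=np.broadcast_to(z,len(px))
    d=np.c_[(px[:,0]-f["cx"])/f["fx"],(px[:,1]-f["cy"])/f["fy"],np.ones(len(px))]@f["R"]
    c=-f["R"].T@f["t"]; return c+d*((z-c[2])/d[:,2])[:,None]
def proj(f,X):
    p=f["R"]@np.asarray(X,float)+f["t"]; return np.array([f["fx"]*p[0]/p[2]+f["cx"],f["fy"]*p[1]/p[2]+f["cy"]])
def mask(f,lo,hi,box):
    hsv=cv2.cvtColor(np.ascontiguousarray(f["image"]),cv2.COLOR_RGB2HSV)
    m=cv2.inRange(hsv,lo,hi); k=np.zeros_like(m); x0,y0,x1,y1=box; k[y0:y1,x0:x1]=m[y0:y1,x0:x1]; return k
def big(m): return max(cv2.findContours(m,cv2.RETR_EXTERNAL,cv2.CHAIN_APPROX_NONE)[0],key=cv2.contourArea)
def rect(f,m,z):
    """rectangle of the blob in mm on plane z: centre, size, angle"""
    P=ray(f,big(m)[:,0,:],z)[:,:2]; return cv2.minAreaRect((P*1000).astype(np.float32))
E
python3 - <<'E'
from h import *
f=dict(np.load("top0.npz")); s=dict(np.load("scene0.npz"))
def crop(f,x0,y0,x1,y1,k,n): cv2.imwrite(n,cv2.resize(f["image"][y0:y1,x0:x1,::-1],None,fx=k,fy=k,interpolation=cv2.INTER_CUBIC))
crop(f,200,130,366,275,4,"pics/topc.png"); crop(s,185,145,385,260,4,"pics/scenec.png")
print("mat",rect(f,mask(f,(95,120,40),(115,255,255),(110,190,190,290)),.003))
print("relay",rect(f,mask(f,(100,60,40),(125,255,255),(225,160,275,195)),.045))
print("tub",rect(f,mask(f,(12,110,80),(32,255,255),(215,220,248,252)),.02))
hsv=cv2.cvtColor(f["image"],cv2.COLOR_RGB2HSV)
for p in [(231,236),(251,178),(270,230),(333,233),(252,211),(236,156)]: print(p,hsv[p[1],p[0]],f["range_z"][p[1],p[0]],)
E
```

```text
Traceback (most recent call last):
  File "h.py", line 14, in rect
    P=ray(f,big(m)[:,0,:],z)[:,:2]; return cv2.minAreaRect((P*1000).astype(np.float32))
            ~~~^^^
  File "h.py", line 11, in big
    def big(m): return max(cv2.findContours(m,cv2.RETR_EXTERNAL,cv2.CHAIN_APPROX_NONE)[0],key=cv2.contourArea)
                       ~~~^^^^^^^^^^^^^^^^^^^^^^^^^^^^^^^^^^^^^^^^^^^^^^^^^^^^^^^^^^^^^^^^^^^^^^^^^^^^^^^^^^^^
ValueError: max() iterable argument is empty
```

View pics/topc.png

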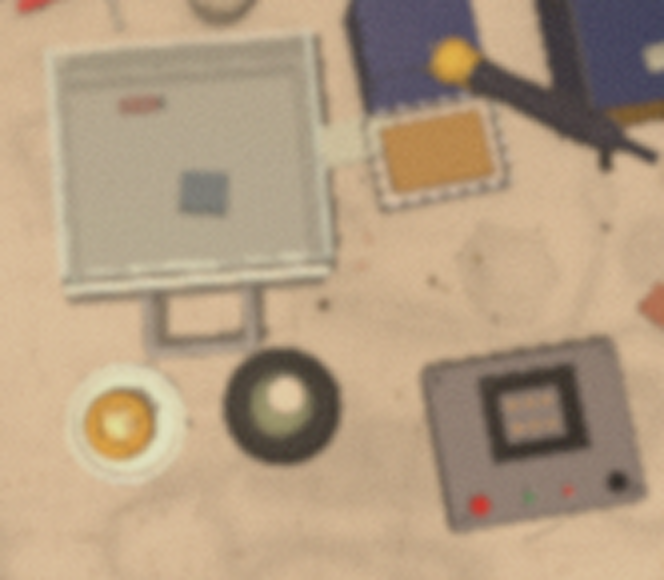

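View pics/scenec.png

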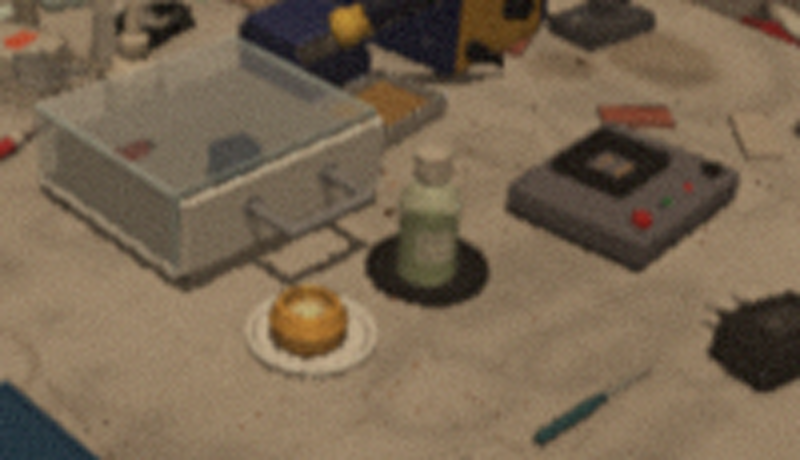

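Top crop (×4, offset 200,130): relay (204,193), handle bar (205,345), white dish (126,424), tub (119,424), black dish (282,406), bottle cap (286,393), nest (535,412). Scene crop confirms the drawer is nearly shut. Now metric estimates.

Run:
```python
from h import *
f=dict(np.load("top0.npz"))
hsv=cv2.cvtColor(f["image"],cv2.COLOR_RGB2HSV); f["fx"]=float(f["fx"])
for n,p in dict(mat=(150,243),relay=(251,178),tub=(229,236),cap=(271,228),green=(270,232),testr=(312,240),black=(259,232),white=(220,240),bar=(252,216),bench=(290,215),wall=(323,233)).items(): print(n,hsv[p[1],p[0]])
q=lambda *c:[(200+x/4,130+y/4) for x,y in [c]]
for n,c,z in [("bar L",(150,347),.044),("bar R",(260,343),.044),("white dish",(126,424),.007),("black dish",(282,406),.007),("tub top",(119,424),.028),("cap",(286,393),.085),("relay",(204,193),.045),
 ("box FL",(66,293),.066),("box FR",(330,272),.066),("box BL",(50,47),.066),("box BR",(316,34),.066),("conn",(140,104),.03)]: print(n,ray(f,q(*c),z).round(4))
# nest walls outer corners (z .034)
N=ray(f,[(200+x/4,130+y/4) for x,y in [(479,378),(572,364),(588,448),(497,463)]],.034); print("nest",N.round(4).tolist(),N.mean(0))
T=ray(f,[(200+x/4,130+y/4) for x,y in [(424,372),(610,340),(645,495),(453,530)]],.024); print("tester",T.round(4).tolist(),T.mean(0))
R=f["range_z"]; print([ (p,R[p[1],p[0]]) for p in [(270,229),(252,216),(251,178),(333,225)]])
m=mask(f,(98,60,20),(118,255,255),(110,190,190,290)); print(m.sum()//255)
if m.any(): print("mat",rect(f,m,.003))
```

```text
mat [ 97  93 118]
relay [ 26  16 128]
tub [ 28  85 222]
cap [ 18  70 225]
green [ 17  76 205]
testr [ 12  52 143]
black [14 60 81]
white [ 22  59 209]
bar [ 16  53 163]
bench [ 16  77 208]
wall [12 56 68]
bar L [[0.5459 0.0227 0.044 ]]
bar R [[ 0.5489 -0.0426  0.044 ]]
white dish [[0.5028 0.0376 0.007 ]]
black dish [[ 0.5145 -0.0578  0.007 ]]
tub top [[0.5013 0.0411 0.028 ]]
cap [[ 0.5157 -0.0555  0.085 ]]
relay [[ 0.6395 -0.0088  0.045 ]]
box FL [[0.5747 0.0716 0.066 ]]
box FR [[ 0.5884 -0.0826  0.066 ]]
box BL [[0.7237 0.0843 0.066 ]]
box BR [[ 0.7332 -0.0753  0.066 ]]
conn [[0.6986 0.031  0.03  ]]
nest [[0.53, -0.1742, 0.034], [0.5389, -0.2302, 0.034], [0.4889, -0.238, 0.034], [0.4796, -0.1837, 0.034]] [ 0.50934939 -0.20651738  0.034     ]
tester [[0.5344, -0.1428, 0.024], [0.5547, -0.2562, 0.024], [0.4618, -0.2736, 0.024], [0.4403, -0.1584, 0.024]] [ 0.49781025 -0.20771706  0.024     ]
[((270, 229), np.float32(0.9222869)), ((252, 216), np.float32(0.96452403)), ((251, 178), np.float32(0.9626614)), ((333, 225), np.float32(0.97299534))]
2380
mat ((487.3683166503906, 239.0565185546875), (142.98248291015625, 103.3767318725586), 6.01230001449585)
```

```bash
cat >> h.py <<'E'
from math import pi
def down(psi): return [pi,0,psi]
def st(robot,msg=""):
    s=robot.sense(); print(msg,"t%.1f"%s["t"],s["tcp_pos"].round(4),"yaw%.2f"%s["tcp_rot"][2],"open%.3f"%s["opening"],"F%.1f"%s["gripper_force"],s["wrist_force"].round(1)); return s
E
python3 - <<'E'
from h import *
s=dict(np.load("scene0.npz"))
for n,c,z in [("cap",(433,150),.085),("tub",(309,298),.028),("wdish",(312,333),.007),("bdish",(428,268),.007),("barL",(255,207),.044),("barR",(333,178),.044),("tubbot",(309,345),.005)]:
    print(n,ray(s,[(185+c[0]/4,145+c[1]/4)],z).round(4))
from plant import robot
b=[.515,-.057]
robot.goto(b+[.2],down(pi/4)); robot.grip(.85,35)
st(robot,"above")
f=robot.grab_frame("scene"); cv2.imwrite("pics/above.png",f["image"][100:300,130:400,::-1].repeat(2,0).repeat(2,1))
E
```

```text
cap [[ 0.5132 -0.0551  0.085 ]]
tub [[0.5029 0.0393 0.028 ]]
wdish [[0.4988 0.0396 0.007 ]]
bdish [[ 0.509  -0.0549  0.007 ]]
barL [[0.5746 0.0237 0.044 ]]
barR [[ 0.5742 -0.0337  0.044 ]]
tubbot [[0.4933 0.0459 0.005 ]]
above t2.7 [ 0.515  -0.0574  0.2   ] yaw0.78 open0.846 F0.0 [ 0.2 -0.3  0.7]
```

View pics/above.png

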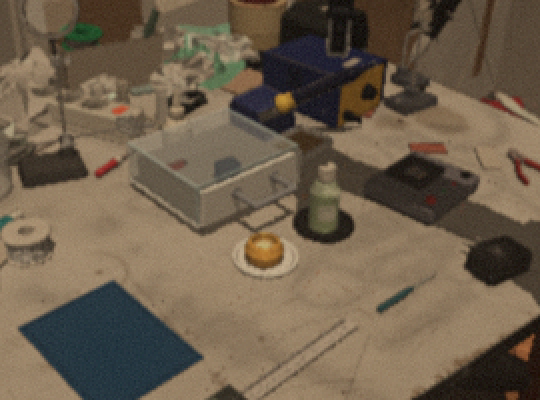

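The gripper (dark fingers, crop about (335,40)) hangs above the bottle, nothing in the way; the two views agree on bottle and tub within 2 mm. What I picked as the bar ends in the scene view disagree, so I'll settle that once the bottle and tub are off.

Run:
```python
from h import *
from plant import robot
c,s=np.cos(.105),np.sin(.105); M=lambda u,v:[.487+c*u-s*v,.239+s*u+c*v]
def carry(a,z,psi,b,psib,op,rel):
    robot.grip(op)
    robot.goto(a+[.14],down(psi)); robot.move_straight(a+[z],vel=.12); robot.grip(0,35); q=st(robot,"grip")
    robot.move_straight(a+[.14],vel=.15); st(robot,"lift")
    robot.goto(b+[.14],down(psib)); robot.move_straight(b+[z+.001],vel=.1,contact_N=6); st(robot,"put")
    robot.grip(rel); robot.move_straight(b+[.16],vel=.2)
carry([.514,-.056],.034,pi/4,M(.04,.018),pi/4,.85,.7)
carry([.502,.040],.0215,-pi/4,M(-.042,-.018),-pi/4,.85,.75)
robot.goto([.5,.24,.3],down(0))
st(robot,"end")
f=robot.grab_frame("scene"); cv2.imwrite("pics/s2.png",cv2.resize(f["image"][145:345,120:370,::-1],None,fx=3,fy=3)); np.savez("s2.npz",**f)
f=robot.grab_frame("top"); np.savez("t2.npz",**f);cv2.imwrite("pics/t2.png",cv2.resize(f["image"][130:280,110:290,::-1],None,fx=4,fy=4))
```

```text
grip t4.8 [ 0.5137 -0.0553  0.0347] yaw0.79 open0.327 F30.8 [-2.3  1.2  6.9]
lift t5.7 [ 0.5132 -0.0562  0.1391] yaw0.79 open0.328 F29.6 [ 0.8 -0.1 -0.3]
put t7.9 [0.5241 0.2605 0.0347] yaw0.79 open0.322 F31.6 [-0.5 -0.6  4.2]
grip t12.2 [0.502  0.04   0.0215] yaw-0.79 open0.003 F0.0 [-0.9  0.5 -0.7]
lift t13.1 [0.5013 0.0399 0.1392] yaw-0.79 open0.001 F0.0 [-0.4  0.2 -0.7]
put t15.7 [0.4476 0.2169 0.023 ] yaw-0.79 open-0.001 F0.0 [-0.7 -0.7 -0.1]
end t17.9 [0.499  0.2394 0.298 ] yaw-0.00 open0.750 F0.0 [-0.5  0.1 -1. ]
```

View pics/s2.png

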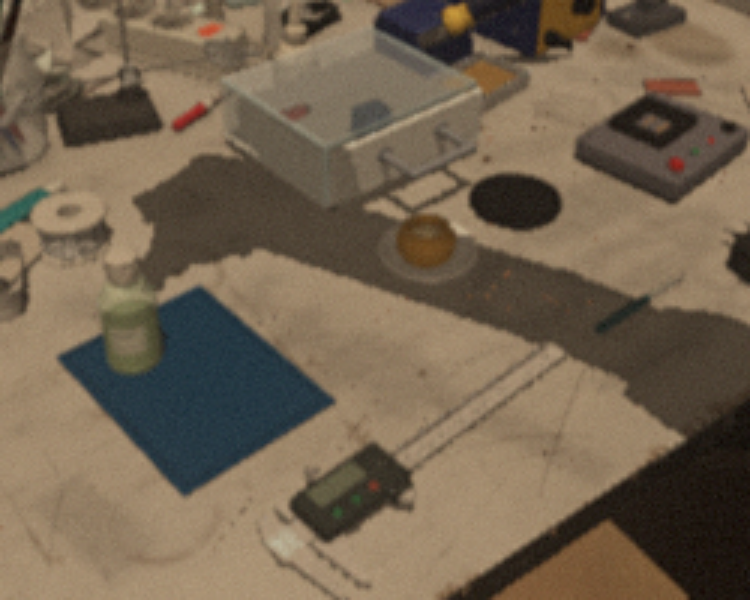

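View pics/t2.png

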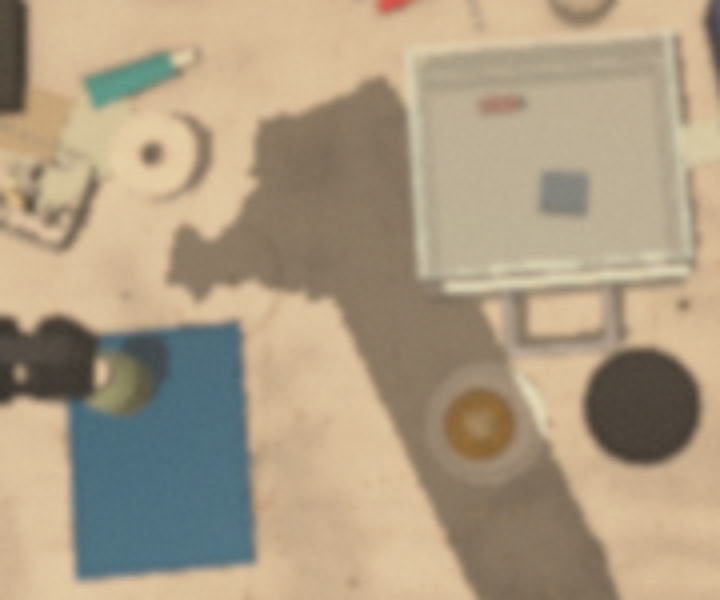

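The bottle stands on the mat; the tub slipped out of the closing fingers and still stands in its dish (top crop (479,424)). The fingers sat too high, so I'll retry lower, feeling down to the dish rim. The bar is visible in the scene crop at about (418,172)-(478,150), with its shadow below.

Run:
```python
from h import *
t=dict(np.load("t2.npz")); s=dict(np.load("s2.npz"))
for n,c,z in [("barL",(513,350),.044),("barR",(622,344),.044),("wd",(487,424),.007),("bd",(643,406),.007),("tub",(479,424),.028)]: print(n,ray(t,[(110+c[0]/4,130+c[1]/4)],z).round(4))
for n,c,z in [("barL",(418,172),.044),("barR",(478,150),.044),("bd",(515,201),.007),("bottle",(122,252),.085)]: print("s",n,ray(s,[(120+c[0]/3,145+c[1]/3)],z).round(4))
from plant import robot
c,sn=np.cos(.105),np.sin(.105); M=lambda u,v:[.487+c*u-sn*v,.239+sn*u+c*v]
a=[.502,.040]
robot.goto(a+[.08],down(-pi/4)); robot.grip(.55,25)
robot.move_straight(a+[.03],vel=.12)
hit=robot.move_straight(a+[.008],vel=.03,contact_N=4); q=st(robot,f"hit {hit}")
if hit: robot.move_straight(a+[q["tcp_pos"][2]+.002],vel=.05)
zg=robot.sense()["tcp_pos"][2]
robot.grip(0,25); q=st(robot,"grip")
if q["opening"]>.2:
    robot.move_straight(a+[.10],vel=.12); q=st(robot,"lift")
    if q["opening"]>.2:
        b=M(-.042,-.018); robot.goto(b+[.10],down(-pi/4)); robot.move_straight(b+[zg+.001],vel=.08,contact_N=5); st(robot,"put"); 
        robot.grip(.65); robot.move_straight(b+[.12],vel=.2)
else: robot.move_straight(a+[.10],vel=.12)
```

```text
barL [[0.5442 0.0209 0.044 ]]
barR [[ 0.5483 -0.0438  0.044 ]]
wd [[0.5028 0.037  0.007 ]]
bd [[ 0.5145 -0.0584  0.007 ]]
tub [[0.5013 0.0411 0.028 ]]
s barL [[0.5417 0.0181 0.044 ]]
s barR [[ 0.5398 -0.0393  0.044 ]]
s bd [[ 0.5094 -0.0542  0.007 ]]
s bottle [[0.5248 0.2583 0.085 ]]
hit False t20.9 [0.5021 0.0399 0.0081] yaw-0.79 open0.551 F0.0 [ 0.1 -0.5  0.8]
grip t21.4 [0.502 0.04  0.008] yaw-0.79 open0.001 F0.0 [-0.4  0.2 -0.2]
```

Run:
```python
from h import *
from plant import robot
robot.move_straight([.46,.10,.16],vel=.25)
st(robot)
f=robot.grab_frame("scene"); np.savez("s3.npz",**f)
g=robot.grab_frame("top"); np.savez("t3.npz",**g)
a=cv2.resize(f["image"][170:290,200:340,::-1],None,fx=4,fy=4);b=cv2.resize(g["image"][190:270,200:300,::-1],None,fx=4,fy=4)
o=np.zeros((600,800,3),np.uint8); o[:480,:400]=a[:,:400]; o[:320,400:]=b; cv2.imwrite("pics/p3.png",o)
```

```text
t22.8 [0.4598 0.0998 0.1595] yaw-0.78 open-0.002 F0.0 [-0.1 -0.8 -0.2]
```

View pics/p3.png

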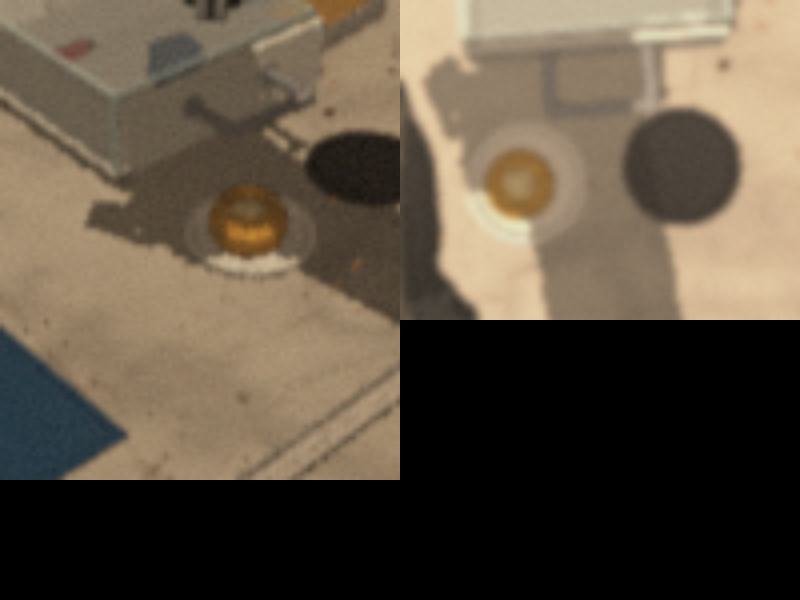

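The tub is exactly where it was (scene crop (248,220), top inset (119,184)), so the fingers may never have touched it. I'll repeat while watching the fingers, closing in steps.

Run:
```python
from h import *
from plant import robot
a=[.502,.040]; ims=[]
def snap():
    f=robot.grab_frame("scene")["image"][165:265,210:310,::-1]; ims.append(cv2.resize(f,(400,300)[:1]*2)[:300])
robot.grip(.55,25); robot.goto(a+[.06],down(-pi/4)); robot.move_straight(a+[.012],vel=.08,contact_N=5); st(robot); snap()
robot.grip(.38); st(robot); snap()
robot.grip(.2); st(robot); snap()
robot.grip(0); st(robot); snap()
cv2.imwrite("pics/p4.png",np.vstack([np.hstack(ims[:2]),np.hstack(ims[2:])]))
```

```text
t24.7 [0.5022 0.0397 0.012 ] yaw-0.79 open0.549 F0.0 [ 0.7 -0.1 -1. ]
 t25.1 [0.5022 0.0401 0.0123] yaw-0.79 open0.381 F0.0 [-0.   0.3  0.1]
 t25.4 [0.502 0.04  0.012] yaw-0.79 open0.203 F0.0 [-0.2 -0.2 -0.1]
 t25.8 [0.502 0.04  0.012] yaw-0.79 open0.001 F0.0 [-0.   0.7 -0.7]
```

View pics/p4.png

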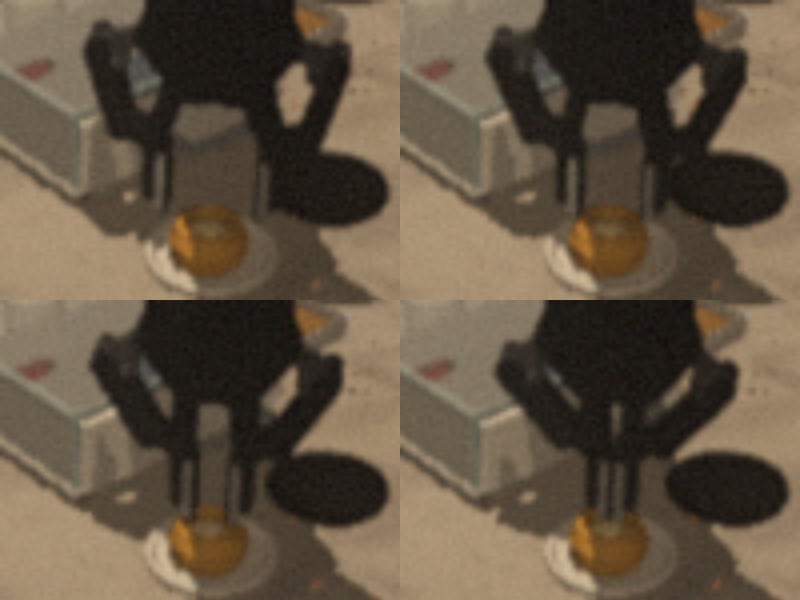

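Panel 4 shows the closed fingertips at the tub's top (about scene pixel (263,219)), with the tub untouched: either the tips are higher than the TCP reading suggests, or they stand behind the tub. I'll feel for the bench with the closed fingers to settle the height.

Run:
```python
from h import *
from plant import robot
t=dict(np.load("t2.npz")); s=dict(np.load("s2.npz"))
print("tip proj",proj(s,[.502,.04,.001]),proj(s,[.502,.04,.028])); print("bottle top-view",ray(t,[(110+122/4,130+385/4)],.055))
robot.move_straight([.502,.04,.07],vel=.15); robot.move_straight([.45,.10,.04],vel=.2)
hit=robot.move_straight([.45,.10,-.015],vel=.03,contact_N=5); st(robot,hit)
f=robot.grab_frame("scene"); g=robot.grab_frame("top")
a=cv2.resize(f["image"][165:285,180:280,::-1],None,fx=4,fy=4);b=cv2.resize(g["image"][190:290,180:280,::-1],None,fx=4,fy=4)
o=np.zeros((480,800,3),np.uint8); o[:,:400]=a; o[:400,400:]=b; cv2.imwrite("pics/p5.png",o)
print(proj(f,[.45,.1,.0]),proj(g,[.45,.1,.0]))
robot.move_straight([.45,.10,.06],vel=.15)
```

```text
tip proj [261.88961677 229.76926196] [262.24413814 219.81923232]
bottle top-view [[0.52056867 0.24880976 0.055     ]]
False t28.9 [ 0.4501  0.1001 -0.0149] yaw-0.79 open0.003 F0.0 [-0.1  0.8  0. ]
[254.18557459 253.42279862] [205.72468435 257.70821313]
```

View pics/p5.png

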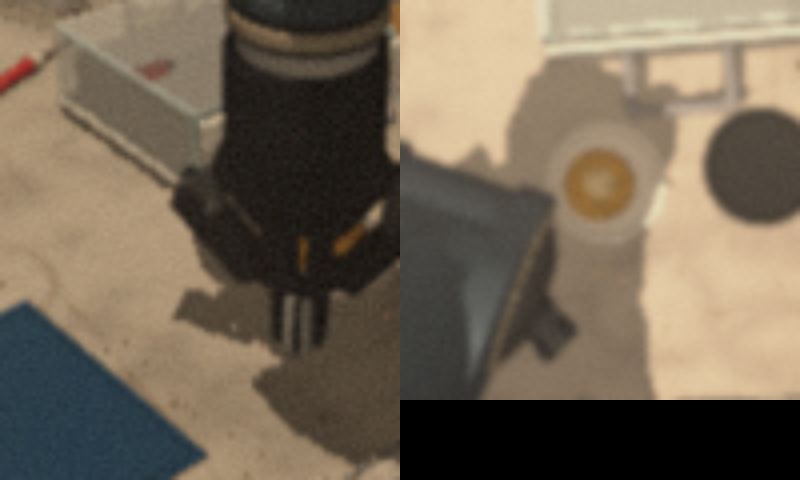

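With the TCP reading -15 mm and no contact, the tip images at (254,253), right at bench level. So the tips really stand about 26 mm higher than stated. I'll feel the rest of the way to calibrate.

Run:
```python
from h import *
from plant import robot
robot.move_straight([.45,.10,-.012],vel=.15)
hit=robot.move_straight([.45,.10,-.035],vel=.02,contact_N=4); st(robot,hit)
robot.move_straight([.45,.10,.06],vel=.15)
```

```text
True t30.9 [ 0.4502  0.1003 -0.021 ] yaw-0.79 open0.001 F3.9 [-2.   0.2  7.6]
```

Contact at TCP z = -0.020, so the closed tips lie 20 mm *above* the TCP reading. From here I use that measured offset (it also explains the 28 mm bottle grip, on its shoulder). Retry the tub.

Run:
```python
from h import *
from plant import robot
c,sn=np.cos(.105),np.sin(.105); M=lambda u,v:[.487+c*u-sn*v,.239+sn*u+c*v]
a=[.502,.040]
robot.grip(.66,25); robot.goto(a+[.05],down(-pi/4))
robot.move_straight(a+[.005],vel=.12)
hit=robot.move_straight(a+[-.016],vel=.03,contact_N=4); q=st(robot,f"hit {hit}")
if hit: robot.move_straight(a+[q["tcp_pos"][2]+.002],vel=.05)
zg=robot.sense()["tcp_pos"][2]
robot.grip(0,25); q=st(robot,"grip")
robot.move_straight(a+[.07],vel=.12); q=st(robot,"lift")
if q["opening"]>.3:
    b=M(-.042,-.018); robot.goto(b+[.07],down(-pi/4)); robot.move_straight(b+[zg+.001],vel=.08,contact_N=5); st(robot,"put")
    robot.grip(.66); robot.move_straight(b+[.08],vel=.2)
robot.goto([.45,.02,.12],down(.07+pi/2)); robot.grip(.3)
f=robot.grab_frame("scene"); np.savez("s5.npz",**f); cv2.imwrite("pics/s5.png",cv2.resize(f["image"][170:320,120:320,::-1],None,fx=4,fy=4))
```

```text
hit False t34.0 [ 0.5021  0.0399 -0.016 ] yaw-0.79 open0.660 F0.0 [ 0.3 -0.8 -0.5]
grip t34.3 [ 0.5022  0.04   -0.0155] yaw-0.79 open0.485 F24.9 [-1.3  0.1  6.4]
lift t35.1 [0.5013 0.0402 0.0694] yaw-0.79 open0.482 F25.4 [-0.1 -0.1 -0.6]
put t37.0 [ 0.4467  0.2164 -0.0155] yaw-0.79 open0.480 F25.7 [0.4 0.3 5.2]
```

View pics/s5.png

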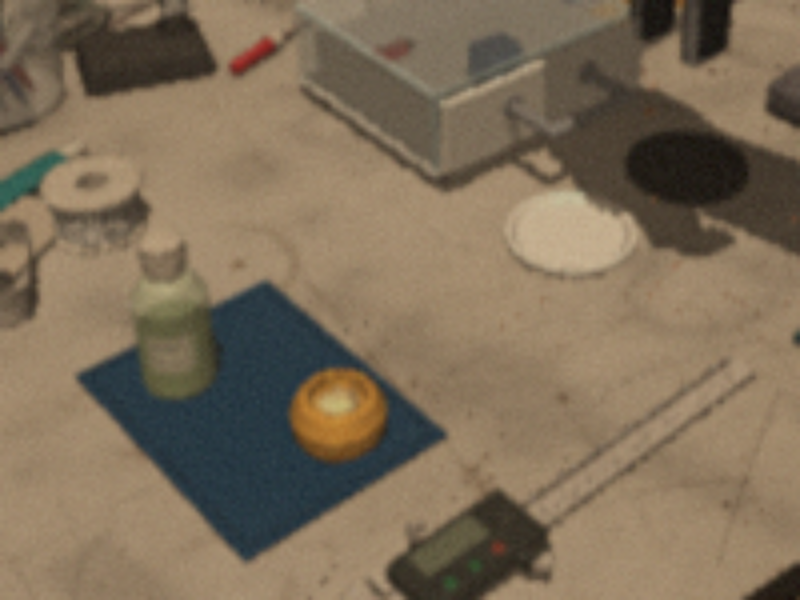

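Bottle (172,330) and tub (340,412) both stand upright on the mat. Next, the drawer handle.

Run:
```python
from h import *
from plant import robot
yw=.07; ax=np.array([np.cos(yw),np.sin(yw)])
h=np.array([.542,-.011]); P=lambda xy,z:[xy[0],xy[1],z]
robot.grip(.36,40); robot.goto(P(h,.07),down(yw+pi/2)); 
hit=robot.move_straight(P(h,.011),vel=.08,contact_N=5); st(robot,f"hit {hit}")
if not hit:
    robot.grip(0,40); q=st(robot,"grip")
    e=h-.105*ax
    r=robot.move_straight(P(e,.011),vel=.08,contact_N=15); st(robot,f"pull {r}")
    robot.grip(.3); q=robot.sense()["tcp_pos"]; st(robot,"rel"); robot.move_straight([q[0],q[1],.10],vel=.15)
    robot.goto([.48,-.22,.18],down(yw+pi/2))
    f=robot.grab_frame("top"); np.savez("t6.npz",**f); cv2.imwrite("pics/t6.png",cv2.resize(f["image"][150:270,200:350,::-1],None,fx=5,fy=5))
    g=robot.grab_frame("scene"); np.savez("s6.npz",**g)
```

```text
hit False t42.1 [ 0.5424 -0.0111  0.0113] yaw1.64 open0.359 F0.0 [-0.3 -0.2  0.7]
grip t42.4 [ 0.5428 -0.011   0.0116] yaw1.64 open0.077 F39.1 [0.8 0.3 2.3]
pull True t43.5 [ 0.449  -0.0192  0.0117] yaw1.64 open0.067 F40.0 [ 2.2 -0.3 -3.9]
rel t43.9 [ 0.4501 -0.0192  0.012 ] yaw1.64 open0.300 F0.0 [ 1.1 -0.5  0.7]
```

View pics/t6.png

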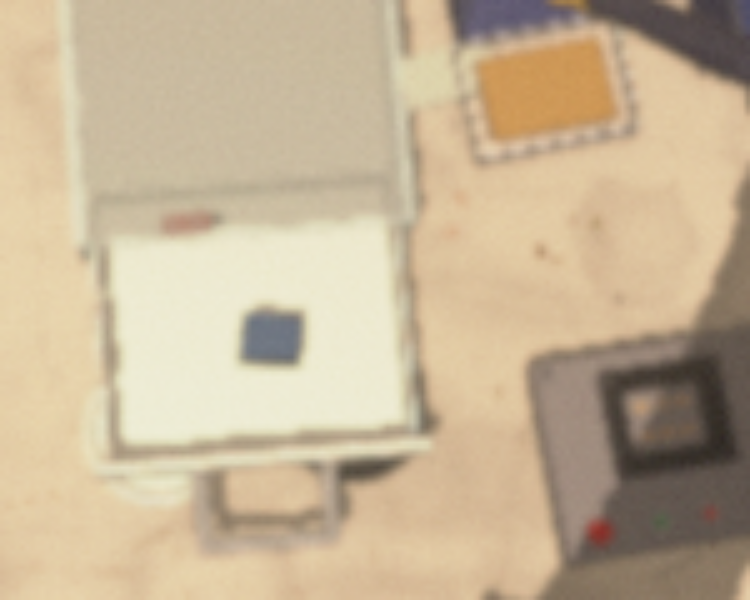

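The drawer is open (pull stopped at its end stop); relay at crop (272,337), connector behind it at (190,222), nest outline about (603,373),(718,355),(738,455),(622,473). Measure relay and nest.

Run:
```python
from h import *
t=dict(np.load("t6.npz")); s=dict(np.load("s6.npz"))
hsv=cv2.cvtColor(t["image"],cv2.COLOR_RGB2HSV); print(hsv[217,254])
m=mask(t,(95,70,20),(130,255,255),(235,205,275,230)); print(m.sum()//255,"top",rect(t,m,.045))
M=cv2.moments(m); print(ray(t,[(M["m10"]/M["m00"],M["m01"]/M["m00"])],.045))
x,y=proj(s,[.545,-.02,.045]).astype(int); print(x,y)
m2=mask(s,(95,70,20),(130,255,255),(x-30,y-30,x+30,y+30)); print(m2.sum()//255)
if m2.any():
    c=big(m2)[:,0,:]; print("scene top-edge pts",c.min(0),c.max(0),ray(s,[c.mean(0)],.036))
N=ray(t,[(200+x/5,150+y/5) for x,y in [(603,373),(718,355),(738,455),(622,473)]],.034)[:,:2]
print("nest",N.mean(0),cv2.minAreaRect((N*1000).astype(np.float32)))
# interior of nest mouth in darker/lighter regions: black walls mask
k=mask(t,(0,0,0),(180,255,75),(315,215,350,250)); print("black",k.sum()//255, rect(t,k,.034) if k.any() else "")
b=mask(dict(np.load("top0.npz")),(0,0,0),(180,255,95),(315,215,350,250)); print("black0",b.sum()//255,rect(t,b,.034))
# drawer front edge pts & handle
for n,c,z in [("frontL",(100,470),.05),("frontR",(432,443),.05),("barL",(205,548),.044),("barR",(335,535),.044)]: print(n,ray(t,[(200+c[0]/5,150+c[1]/5)],z).round(4))
```

```text
[106  34 128]Traceback (most recent call last):
  File "<stdin>", line 4, in <module>
  File "h.py", line 14, in rect
    P=ray(f,big(m)[:,0,:],z)[:,:2]; return cv2.minAreaRect((P*1000).astype(np.float32))
            ~~~^^^
  File "h.py", line 11, in big
    def big(m): return max(cv2.findContours(m,cv2.RETR_EXTERNAL,cv2.CHAIN_APPROX_NONE)[0],key=cv2.contourArea)
                       ~~~^^^^^^^^^^^^^^^^^^^^^^^^^^^^^^^^^^^^^^^^^^^^^^^^^^^^^^^^^^^^^^^^^^^^^^^^^^^^^^^^^^^^
ValueError: max() iterable argument is empty
```

```bash
cat >> h.py <<'E'
def upmask(f,fn,box,k=4):
    """mask on a k-times enlarged crop; returns outline (x,y) in full-image pixels"""
    x0,y0,x1,y1=box; im=cv2.resize(cv2.GaussianBlur(f["image"],(3,3),0)[y0:y1,x0:x1],None,fx=k,fy=k,interpolation=cv2.INTER_CUBIC).astype(int)
    c=big(fn(im).astype(np.uint8)*255)[:,0,:].astype(float); return (c+.5)/k-.5+[x0,y0]
def R(f,c,z): return cv2.minAreaRect((ray(f,c,z)[:,:2]*1000).astype(np.float32))
E
python3 - <<'E'
from h import *
t=dict(np.load("t6.npz")); s=dict(np.load("s6.npz")); t0=dict(np.load("top0.npz"))
blue=lambda im:(im[...,2]-im[...,0]>0)
for th in(-10,5): print("relay",th,R(t,upmask(t,lambda im:im[...,2]-im[...,0]>th,(235,203,275,232)),.045))
x,y=proj(s,[.545,-.02,.04]).astype(int)
c=upmask(s,blue,(x-22,y-22,x+22,y+22)); print("scene",(x,y),c.min(0),c.max(0),ray(s,[(c.min(0)+c.max(0))/2],.034))
dark=lambda th:(lambda im:im.max(2)<th)
for n,f in(("t6",t),("t0",t0)):
  for th in(85,105): print(n,"nest",th,R(f,upmask(f,dark(th),(316,215,352,250)),.034))
for n,c,z in [("frontL",(100,470),.05),("frontR",(432,443),.05),("barL",(205,548),.044),("barR",(335,535),.044)]: print(n,ray(t,[(200+c[0]/5,150+c[1]/5)],z).round(4))
S=dict(np.load("scene0.npz"))
x,y=proj(S,[.509,-.207,.034]).astype(int); c=upmask(S,dark(85),(x-25,y-16,x+25,y+16)); print("scene nest",c.min(0),c.max(0),R(S,c,.034))
E
```

```text
relay -10 ((545.5758056640625, -16.222434997558594), (26.098363876342773, 21.743682861328125), 87.43324279785156)
relay 5 ((545.5817260742188, -16.26242446899414), (22.569353103637695, 18.15867805480957), 87.58367919921875)
scene (np.int64(271), np.int64(198)) [264.625 194.625] [276.375 206.375] [[ 0.54503588 -0.01754338  0.034     ]]
t6 nest 85 ((510.0523681640625, -207.69161987304688), (54.58436965942383, 58.329673767089844), 9.989908218383789)
t6 nest 105 ((512.119873046875, -213.03814697265625), (81.57874298095703, 76.20201873779297), 0.4390232264995575)
t0 nest 85 ((510.32269287109375, -205.43736267089844), (48.45032501220703, 55.373287200927734), 9.87001895904541)
t0 nest 105 ((510.48931884765625, -205.39907836914062), (52.10033416748047, 59.30086898803711), 9.561661720275879)
frontL [[0.4811 0.0626 0.05  ]]
frontR [[ 0.4948 -0.0924  0.05  ]]
barL [[0.4456 0.0133 0.044 ]]
barR [[ 0.4521 -0.0473  0.044 ]]
scene nest [321.125 175.875] [353.375 195.625] ((502.18670654296875, -200.7229766845703), (63.41993713378906, 86.05577087402344), 9.800923347473145)
```

Run:
```python
from h import *
from plant import robot
a=[.5455,-.017]; b=[.5104,-.2058]
robot.grip(.6,30); robot.goto(a+[.08],down(-.05))
hit=robot.move_straight(a+[.012],vel=.1,contact_N=5); st(robot,f"hit {hit}")
if not hit:
    robot.grip(0,30); q=st(robot,"grip")
    robot.move_straight(a+[.08],vel=.15); q=st(robot,"lift")
    if q["opening"]>.2:
        robot.goto(b+[.06],down(.168))
        f=robot.grab_frame("scene"); p=cv2.resize(f["image"][130:230,270:400,::-1],None,fx=4,fy=4)
        hit=robot.move_straight(b+[.0155],vel=.05,contact_N=8); st(robot,f"nest {hit}")
        robot.sleep(.2); g=robot.grab_frame("scene"); p2=cv2.resize(g["image"][130:230,270:400,::-1],None,fx=4,fy=4)
        cv2.imwrite("pics/p7.png",cv2.resize(np.vstack([p,p2]),None,fx=.75,fy=.75))
```

```text
hit False t48.4 [ 0.5459 -0.0172  0.0123] yaw-0.05 open0.600 F0.0 [ 0.2  0.6 -0.1]
grip t48.7 [ 0.5461 -0.017   0.0128] yaw-0.05 open0.317 F31.2 [-1.  -0.1  4.1]
lift t49.3 [ 0.5449 -0.0166  0.0795] yaw-0.05 open0.316 F30.7 [-0.6  0.1 -0.4]
nest True t51.0 [ 0.5098 -0.2057  0.0158] yaw0.17 open0.324 F31.3 [-1.1  0.6  4.6]
```

View pics/p7.png

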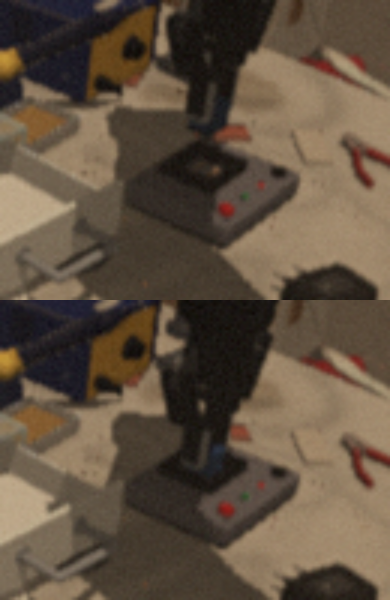

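The relay is down in the nest (contact at the expected height). Release, verify its seat by touching its top (expected TCP z of about 0.028), then shut the drawer.

Run:
```python
from h import *
from plant import robot
b=[.5104,-.2058]
robot.grip(.55); robot.move_straight(b+[.06],vel=.15); robot.grip(0,40)
hit=robot.move_straight(b+[.018],vel=.03,contact_N=6); st(robot,f"press {hit}")
robot.move_straight(b+[.08],vel=.2)
yw=.07; ax=np.array([np.cos(yw),np.sin(yw)]); h=np.array([.450,-.019]); P=lambda xy,z:[xy[0],xy[1],z]
robot.grip(.36,40); robot.goto(P(h,.07),down(yw+pi/2))
hit=robot.move_straight(P(h,.011),vel=.1,contact_N=5); st(robot,f"hit {hit}")
if not hit:
    robot.grip(0,40); st(robot,"grip")
    r=robot.move_straight(P(h+.115*ax,.011),vel=.08,contact_N=20); st(robot,f"push {r}")
    robot.grip(.3); q=st(robot,"rel")["tcp_pos"]; robot.move_straight([q[0],q[1],.09],vel=.15)
```

```text
press True t53.5 [ 0.5103 -0.2057  0.027 ] yaw0.17 open-0.004 F3.3 [-0.6  0.7  6.2]
hit False t55.9 [ 0.4504 -0.0194  0.0111] yaw1.64 open0.356 F0.0 [-0.3  0.2 -0.1]
grip t56.3 [ 0.4504 -0.0191  0.0116] yaw1.64 open0.074 F39.2 [-1.6  0.2  4. ]
push True t57.5 [ 0.5481 -0.0105  0.0115] yaw1.64 open0.074 F39.9 [-1.9  0.7  9.2]
rel t57.8 [ 0.5475 -0.0106  0.0105] yaw1.64 open0.300 F0.0 [ 0.1 -0.6  0.4]
```

The relay's top is at 47 mm, so it is fully seated. Give the shut drawer a confirming push with closed fingers, then return the bottle and the tub.

Run:
```python
from h import *
from plant import robot
yw=.07; ax=np.array([np.cos(yw),np.sin(yw)]); h=np.array([.548,-.0105]); P=lambda xy,z:[xy[0],xy[1],z]
robot.grip(0,35); robot.goto(P(h-.035*ax,.08),down(yw)); robot.move_straight(P(h-.035*ax,.011),vel=.15)
r=robot.move_straight(P(h+.005*ax,.011),vel=.04,contact_N=20); st(robot,f"push {r}")
robot.move_straight(P(h-.04*ax,.011),vel=.15); robot.move_straight(P(h-.04*ax,.08),vel=.2)
def carry(a,z,psi,b,psib,op,rel,zt):
    robot.goto(a+[zt],down(psi)); robot.grip(op); hit=robot.move_straight(a+[z],vel=.1,contact_N=5); print("hit",hit); z0=robot.sense()["tcp_pos"][2]
    robot.grip(0,30); st(robot,"grip")
    robot.move_straight(a+[zt],vel=.15); q=st(robot,"lift")
    if q["opening"]<.25: return False
    robot.goto(b+[zt],down(psib)); robot.move_straight(b+[z0+.0],vel=.08,contact_N=5); st(robot,"put")
    robot.grip(rel); robot.move_straight(b+[zt],vel=.15); return True
if carry([.524,.259],.004,pi/4,[.5125,-.0565],pi/4,.75,.6,.10):
    carry([.4467,.2164],-.0155,-pi/4,[.502,.038],-pi/4,.66,.62,.07)
robot.goto([.45,.25,.25],down(0)); st(robot,"end")
f=robot.grab_frame("scene"); np.savez("s8.npz",**f); g=robot.grab_frame("top"); np.savez("t8.npz",**g)
a=cv2.resize(f["image"][150:260,225:365,::-1],None,fx=2.85,fy=2.85);b=cv2.resize(g["image"][150:270,200:350,::-1],(400,320))
o=np.zeros((330,800,3),np.uint8); o[:a.shape[0],:a.shape[1]]=a; o[:320,400:]=b; cv2.imwrite("pics/p8.png",o)
```

```text
push True t61.3 [ 0.533  -0.0113  0.01  ] yaw0.07 open0.001 F0.2 [-1.4 -0.9 -0.1]
hit False
grip t65.3 [0.5243 0.2593 0.0047] yaw0.79 open0.406 F30.0 [-1.8 -0.   5.4]
lift t66.1 [0.5232 0.2588 0.0991] yaw0.79 open0.407 F29.9 [-0.6 -0.1 -1.6]
put t68.4 [ 0.512  -0.0566  0.0047] yaw0.79 open0.411 F30.4 [-1.   0.1  4.4]
hit False
grip t72.7 [ 0.4471  0.2166 -0.0146] yaw-0.79 open0.478 F29.6 [-0.6  0.1  5.1]
lift t73.4 [0.446  0.2165 0.0695] yaw-0.78 open0.482 F30.4 [-1.1  0.9 -0.2]
put t75.2 [ 0.5014  0.0377 -0.0146] yaw-0.79 open0.477 F30.8 [-1.5  0.1  4.7]
end t77.2 [0.4498 0.2487 0.249 ] yaw-0.00 open0.615 F0.0 [ 0.  -0.3  0.5]
```

View pics/p8.png

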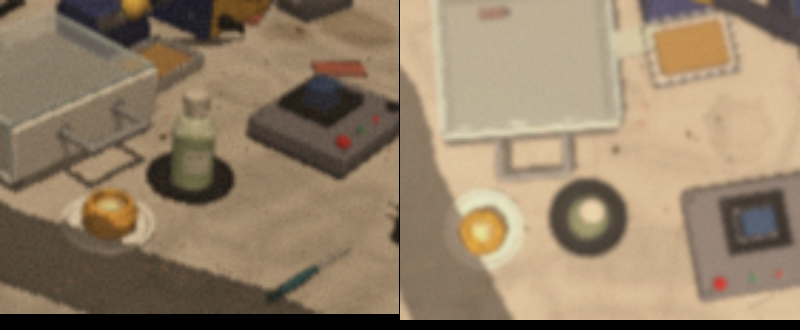

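Final view: relay in the nest, drawer shut with the connector inside, bottle upright in the black dish, tub in the white dish. I'll check the tub's levelness and centring numerically.

Run:
```python
from h import *
og=lambda th:(lambda im:(im[...,0]-im[...,2]>th))
for n,bx in(("scene0",(245,205,280,250)),("s8",(245,205,280,250))):
    f=dict(np.load(n+".npz"))
    for th in(85,100): c=upmask(f,og(th),bx); print(n,th,"min",c.min(0),"max",c.max(0),cv2.fitEllipse(c.astype(np.float32)))
for n in("top0","t8"):
    f=dict(np.load(n+".npz")); c=upmask(f,og(90),(215,222,248,252)); print(n,c.min(0),c.max(0),R(f,c,.019))
    d=f["range_z"]; pts=[]
    cx,cy=((c.min(0)+c.max(0))/2).round().astype(int)
    u,v=np.meshgrid(np.arange(cx-13,cx+14),np.arange(cy-13,cy+14)); z=d[v,u]
    X=np.stack([(u-f["cx"])/f["fx"]*z,(v-f["cy"])/f["fy"]*z,z],-1)-f["t"]; X=X@f["R"]; print((X[::3,::3,2]*1000).round().astype(int))
```

```text
scene0 85 min [252.875 216.375] max [270.375 230.625] ((261.7283935546875, 223.85643005371094), (13.525595664978027, 17.188934326171875), 94.77478790283203)
scene0 100 min [254.125 220.375] max [269.375 229.625] ((261.7918395996094, 224.7631072998047), (9.832754135131836, 15.798020362854004), 94.760009765625)
s8 85 min [254.125 215.625] max [272.625 230.125] ((263.96173095703125, 222.65225219726562), (12.871681213378906, 18.656450271606445), 108.31087493896484)
s8 100 min [254.875 216.125] max [271.875 229.375] ((264.1927795410156, 222.94940185546875), (10.955833435058594, 16.422962188720703), 108.0445327758789)
top0 [221.125 227.875] [237.125 244.125] ((501.992919921875, 42.94548797607422), (39.14439010620117, 38.68155288696289), 0.6977606415748596)
[[-3 -1 -2  5  7  4  7  4  0]
 [ 2  0  3  6  3  1  3  2  8]
 [-3  6  5 23 26 28 21 -1  4]
 [-2  7 24 25 21 22 26 18  3]
 [ 7  2 27 22 24 24 23 21  1]
 [ 4  2 29 22 25 22 23 22  3]
 [ 0  3 22 27 22 30 25  0  3]
 [ 0  9  4 19 22 26  3  4  0]
 [ 3 -2  8  3  6  1  4  3  6]]
t8 [222.125 228.625] [238.625 244.875] ((500.21392822265625, 39.91084671020508), (39.12359619140625, 39.904354095458984), 0.6604405045509338)
[[ 0  1  8  4  4  4  5  6  1]
 [-3  7  2  1  3  0  4  2  3]
 [ 5  3  2 25 28 28 21 -2  3]
 [ 5  0 26 26 21 25 27 19  4]
 [ 7  2 25 24 25 26 21 27  3]
 [ 5  1 28 22 21 21 26 25  0]
 [ 1  3 19 26 27 28 28  3  1]
 [ 1  7  5  3 23 22  4  2  6]
 [-1 -3  6  3  3  4  6  2  1]]
```

The tub's top is level (about 25 mm all across, as at the start) and it is centred within a few mm. The drawer stop was confirmed by two pushes. Handing in.

```bash
python3 -c "
from plant import robot
print(robot.close_job())"
```

```text
the job is handed in; nothing more can be done
None
```

The job is handed in at about 77 s of the 125 s allowed: the relay is seated in the tester nest, the red connector is still in the shut drawer, and the yellow tub and green bottle are back upright in their white and black dishes. I have no verdict back from the judge.

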